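# Record the uncapped sample vial and its stray cap

### The arm

A 7-joint arm with a two-finger parallel gripper is mounted at the origin on the work surface. World frame = base frame: x ahead of the robot, y to its left, z up, the work surface at z = 0. Lengths are in mm, angles in rad, forces in N, time in s.
With the tool pointing down it reaches from about 350 to 900 mm from the base axis. Payload 7.2 kg.
Tool frame: the origin (TCP) lies at the very end of the fingers, on their centre line; the grasp point (between the pads) lies 19 mm behind it; z points along the fingers, y is the line along which they close (so a half turn about z gives the same grasp; the last joint's range is limited). The gripper opens to 85 mm and grips with 20 to 120 N. Pads are 22 mm wide; open, the fingers measure 114 mm over their backs; the gripper's body (76 mm by 85 mm) begins 54 mm behind the grasp point. The pads swing forward as they close: fully open they stand 13 mm farther back than shut.
Start: joints at [1.139, 0.411, -0.013, 1.596, 0.006, 1.134, -0.082], TCP at [222.381, -584.102, 231.297] pointing down, gripper open.
Joint ranges: [-2.95, 2.95], [-0.29, 1.99], [-1.47, 1.44], [0.14, 2.54], [-1.03, 4.17], [0.13, 1.85], [-2.86, 2.86]. Speed limits (rad/s): [2.39, 2.39, 3.01, 3.01, 3.14, 3.14, 3.14].

### API

Orientations are given as a unit quaternion [x, y, z, w].
In Python, from rig import ctrl gives the robot as it stands.
- The arm moves only by the tool servo_tool, never from a script. Its argument "plan" is a list of rows, each a list of 3 entries, a list of its own where there are three numbers: the shift along the tool's x, y, z in units of 25 mm (1.0 is 25 mm), then the turn, a rotation vector about the tool's x, y, z in units of 5 degrees (1.0 is 5 degrees), then the gripper command: -1 is fully open, 1 is shut, values between are in proportion. A call has 1 to 5 rows; each row shifts and turns the commanded pose from where the row before left it, along the tool's axes as they then stand; what a row does not reach is not made up. A row lasts 1/10 s, in which the tool goes at most 50 mm and 8.59 degrees, less where a joint would pass 70% of its speed; a pose out of reach is approached as far as the arm can. A call is refused whole if a number of a shift passes 1 or a number of a turn 1, either way. A call with a gripper value outside its range is refused whole. The fingers move at their own pace and stop on an object; the grip force is fixed at half the most. Time passes only in rows, so rows that do not move let the fingers close. It gives the time, the measured TCP pose, the force, the opening and the grip force at its end, in the units of the state.
- ctrl.sense(): the state, without advancing time (a new reading comes with each control period).
- ctrl.grab_frame(name): name is "scene" or "side" or "wrist"; returns a dict with "frame" (384x512x3 uint8, red, green, blue), "camera_matrix" (3x3 intrinsics, pixels), "T" (4x4, takes a point from camera to world coordinates). Camera axes: x right, y down, z forward; pixel columns grow to the right and rows downward; lengths in mm; the calibration is good to about 2 mm. A picture is of the moment at which its call begins. There is no depth.
- ctrl.sign_off(): hands the job in; it is judged then, once.
Trained networks look in the newest picture that a camera, given by its name, has taken for a name from the list of things; names that differ only in an ending like _2 or _b are one class to them, and where a whole thing is asked for, a point or a joint stands for the part that bears it (a point fixed in the world has none). Each returns a list of dicts, best first, with "score" (0 to 1); they miss things now and then, are a little off and sometimes report something else, mostly with a low value. They report only what shows in the picture. A call takes as long as a camera call. They do not tell look-alikes from the thing itself.
- ctrl.look_for(name, camera): "pixel" ([column, row] in pixels, amid what is visible of it).
- ctrl.cut_out(name, camera): "region" (384x512 bool, what is visible of it) and "pixel" ([column, row] in pixels, amid what is visible of it).
The state is a dict: "clock": time; "q": joint angles; "joint_vel": joint speeds; "joint_efforts": joint torques, N m; "tool_pos": TCP position; "eef_rot": TCP orientation; "force": force on the tool from outside, world axes, zero at the start; "ft_torque": the same for the moment, N m; "grip_width": opening from 0.0 (shut) to 1.0 (fully open); "grasp_force": force on a finger pad.
Only numpy, scipy, OpenCV 4.12 (cv2) and the standard library are available. Lean on these libraries where they do the work, as an engineer would, in place of code of your own. Each camera call takes 0.05 s, during which the arm holds its last target. There are 200 camera calls.

### The job

Start the recording by pressing the push button on the bench recorder fully down and letting it up. Then show the fault without touching it: point from straight above at the mouth of the one vial in the rack that has no cap, fingertips about 3 cm above it, and stay there for two seconds; then point in the same way, for two seconds, at the loose screw cap lying on the bench. Do not touch the vials, their rack, the cap or any other loose thing on the bench, and leave them all where they are.

Things in the scene. Friction and masses are not known exactly. Their poses are not given: they have to be found in the camera images.
- record_button_top (a point): Centre of the top face of the recorder's only push button: a plain grey round button, 28 mm across, standing 10 mm proud of a black round housing (44 mm across) on the top of the recorder box, 67 mm above the bench. It is pressed straight down; its travel is 6 mm against a spring (about 5 N when fully down) and it springs back by itself.
- record_button (a joint): Travel of that push button in m: 0 = up, 0.006 = fully down. It counts as pressed beyond 0.004.
- recorder: The bench recorder, fixed: a flat white box 100 mm (x) by 130 mm (y) by 45 mm high with a blue strip along its front (-x) face, a dark screen lying in one half of its top and the push button in the other half, 35 mm from its centre along its own +y. Origin at the centre of its underside.
- open_vial: The vial without a cap: amber glass, 28 mm across, its open neck 22 mm across, 54 mm tall, standing loose in one of the rack's pockets. Origin at the centre of its underside, 13 mm above the bench; z up.
- open_vial_mouth (a point): Centre of the open mouth (rim height) of the vial without a cap; 67 mm above the bench.
- loose_cap: The loose screw cap lying alone on the bench: a black plastic ribbed disc 31 mm across and 14 mm high, like the caps on the vials. Origin at the centre of its underside.
- loose_cap_top (a point): Centre of the top of the loose screw cap, 14 mm above the bench.
- rack: Vial rack, fixed: grey plastic block 120 mm (x) by 176 mm (y) by 35 mm high, with six round pockets 22 mm deep in two rows of three (56 mm between rows, 55 mm within a row); five hold vials, one is empty. Tallest vial top 77 mm above the bench. Origin at the centre of its underside.
- capped_vial1: Bystander: closed sample vial, amber glass, 28 mm across, black screw cap 30 mm across and 14 mm high, standing in a pocket of the rack; 64 mm tall in all. Origin at the centre of its underside, z up.
- capped_vial2: Bystander: closed sample vial, amber glass, 28 mm across, black screw cap 30 mm across and 14 mm high, standing in a pocket of the rack; 64 mm tall in all. Origin at the centre of its underside, z up.
- capped_vial3: Bystander: closed sample vial, amber glass, 28 mm across, black screw cap 30 mm across and 14 mm high, standing in a pocket of the rack; 64 mm tall in all. Origin at the centre of its underside, z up.
- short_vial: Bystander: closed sample vial, amber glass, 28 mm across, black screw cap 30 mm across and 14 mm high, standing in a pocket of the rack; 50 mm tall in all. Origin at the centre of its underside, z up.
- dish: Bystander: loose open white plastic dish, 90 mm across, 14 mm high, beyond the cap. Origin under its centre.
- dropper_bottle: Bystander: loose small bottle, 36 mm across, 75 mm tall, on the robot's side of the cap. Origin under its centre.
- beaker: Bystander: loose glass beaker, 64 mm across, 70 mm tall, beyond the rack. Origin under its centre.
- marker: Bystander: loose white marker pen with a black end, about 134 mm long and 13 mm thick, lying beyond the recorder. Origin at its underside near mid-length, x along the pen.
Not all that is in view belongs to the job. Of the things like the recorder, leave any that is pink or yellow; of the rest the smaller one is meant.

How it is judged (in metres and radians):
On the way, in this order (a step that is already met when the one before it is completed fails the run):
1. the recorder's button is pressed (more than 4 of its 6 mm) (value of joint record_button above 0.004 m), for 0.05 s.
2. the button is up again (value of joint record_button below 0.002 m), for 0.05 s.
3. the fingertips point at the open vial's mouth from above, grasp point within 18 mm sideways and 24 to 80 mm above it (tips about 5 to 60 mm above), for 1.5 s (horizontal distance between the grasp point and open_vial_mouth below 0.018 m and z of the grasp point in the frame of open_vial_mouth between 0.024 and 0.08 m), for 1.5 s.
4. the fingertips point at the loose cap from above in the same way, for 1.5 s (horizontal distance between the grasp point and loose_cap_top below 0.018 m and z of the grasp point in the frame of loose_cap_top between 0.024 and 0.08 m), for 1.5 s.
At the end, for the whole second after the job is handed in: The button is up (under 2 mm), every vial stands upright in its pocket and the cap and bystanders lie where they were (within 8 mm) (value of joint record_button below 0.002 m and distance of each of capped_vial1, capped_vial2, capped_vial3, short_vial, open_vial, loose_cap, dish, dropper_bottle, beaker, marker from where it was at the start of the episode below 0.008 m and angle between each of capped_vial1, capped_vial2, capped_vial3, short_vial, open_vial, loose_cap's own z axis and vertical below 0.2 rad); the robot touches nothing.
It fails at once if the robot touches a vial or the vial rack (contact force between any of the fingers, the arm and capped_vial1 above 0.3 N or contact force between any of the fingers, the arm and capped_vial2 above 0.3 N or contact force between any of the fingers, the arm and capped_vial3 above 0.3 N or contact force between any of the fingers, the arm and short_vial above 0.3 N or contact force between any of the fingers, the arm and open_vial above 0.3 N or contact force between any of the fingers, the arm and rack above 0.3 N).
It fails at once if the robot touches the loose cap (contact force between any of the fingers, the arm and loose_cap above 0.3 N).
It fails at once if a vial or the loose cap is lifted or shifted (distance of any of capped_vial1, capped_vial2, capped_vial3, short_vial, open_vial, loose_cap from where it was at the start of the episode above 0.008 m).
It fails at once if a bystander (dish, dropper bottle, beaker, marker) is touched or shifted (contact force between any of the fingers, the arm and dish above 0.3 N or contact force between any of the fingers, the arm and dropper_bottle above 0.3 N or contact force between any of the fingers, the arm and beaker above 0.3 N or contact force between any of the fingers, the arm and marker above 0.3 N or distance of any of dish, dropper_bottle, beaker, marker from where it was at the start of the episode above 0.008 m).
It also fails if it takes over 48 s, if anything falls off the work surface, if the arm or the gripper's body presses on something with over 40 N, if the wrist force passes 120 N, or if a joint passes its speed limit or range.

## Working session

There is one attempt and no reset: what is moved stays moved. The work goes in short steps, Python scripts to look and compute and a tool call to move; the robot and the scene stay as the last step left them, time stands still between calls to the robot, and variables do not carry over. Pictures are saved under pics/ and viewed, at most 10 in all, crops included, and the job is handed in when it is done.

Besides the shell and the picture viewer there is one more tool, called by a JSON object that holds its "api" and its "payload", one argument or row to a line. servo_tool: Moves the arm, as the interface text tells. Its arguments: {"type":"object","properties":{"plan":{"type":"array","items":{"type":"array"}}},"required":["plan"]}

```bash
mkdir -p pics; cat > h.py <<'E'
from rig import ctrl
import numpy as np, cv2
def ray(f,px,z):
    K=np.array(f["camera_matrix"]);T=np.array(f["T"])
    d=T[:3,:3]@np.linalg.solve(K,[px[0],px[1],1]);o=T[:3,3]
    return o+d*(z-o[2])/d[2]
def save(f,n): cv2.imwrite(f"pics/{n}.png",cv2.cvtColor(f["frame"],cv2.COLOR_RGB2BGR))
E
python3 - <<'E'
from h import *
s=ctrl.sense();print(s["clock"],np.round(s["tool_pos"]),np.round(s["eef_rot"],3),s["force"])
Z=dict(record_button_top=67,recorder=45,open_vial_mouth=67,loose_cap_top=14,open_vial=50,rack=35,dish=7,dropper_bottle=40,beaker=35,marker=7)
ims=[]
for c in ["scene","side"]:
    f=ctrl.grab_frame(c);ims.append(f["frame"]);save(f,c)
    print(c,np.round(np.array(f["T"])[:3,3]))
    for n,z in Z.items():
        print(n,[(round(r["score"],2),np.round(r["pixel"]).tolist(),np.round(ray(f,r["pixel"],z)[:2]).tolist()) for r in ctrl.look_for(n,c)[:5]])
E
```

```text
0.0 [ 222. -584.  230.] [ 0.984  0.181 -0.    -0.001] [ 0.08456924 -0.28740887  0.68039346]
scene [ 969.  427. 1169.]
record_button_top [(0.62, [300.0, 126.0], [277.0, -270.0]), (0.47, [209.0, 100.0], [438.0, -548.0])]
recorder [(0.86, [211.0, 103.0], [431.0, -552.0]), (0.82, [297.0, 127.0], [273.0, -288.0]), (0.78, [221.0, 152.0], [524.0, -358.0]), (0.64, [348.0, 212.0], [366.0, 43.0])]
open_vial_mouth []
loose_cap_top []
open_vial [(0.63, [317.0, 255.0], [529.0, 92.0])]
rack [(0.95, [315.0, 272.0], [559.0, 120.0])]
dish [(0.72, [309.0, 270.0], [558.0, 97.0]), (0.66, [216.0, 246.0], [716.0, -120.0])]
dropper_bottle [(0.54, [286.0, 182.0], [437.0, -148.0])]
beaker []
marker [(0.68, [184.0, 203.0], [707.0, -294.0]), (0.61, [220.0, 152.0], [512.0, -387.0])]
side [358. 772. 773.]
record_button_top [(0.62, [264.0, 156.0], [528.0, -339.0]), (0.43, [306.0, 256.0], [364.0, 54.0]), (0.4, [299.0, 127.0], [444.0, -542.0])]
recorder [(0.96, [305.0, 135.0], [420.0, -534.0]), (0.89, [275.0, 161.0], [495.0, -352.0]), (0.83, [314.0, 262.0], [345.0, 43.0]), (0.61, [351.0, 186.0], [266.0, -273.0])]
open_vial_mouth [(0.47, [231.0, 262.0], [523.0, 105.0])]
loose_cap_top [(0.56, [230.0, 217.0], [577.0, -106.0])]
open_vial [(0.63, [237.0, 278.0], [503.0, 131.0]), (0.57, [233.0, 258.0], [525.0, 74.0])]
rack [(0.73, [222.0, 286.0], [533.0, 148.0])]
dish [(0.73, [181.0, 206.0], [720.0, -127.0])]
dropper_bottle [(0.82, [285.0, 209.0], [434.0, -137.0])]
beaker [(0.84, [135.0, 259.0], [748.0, 111.0])]
marker [(0.67, [203.0, 174.0], [703.0, -290.0])]
```

View pics/scene.png

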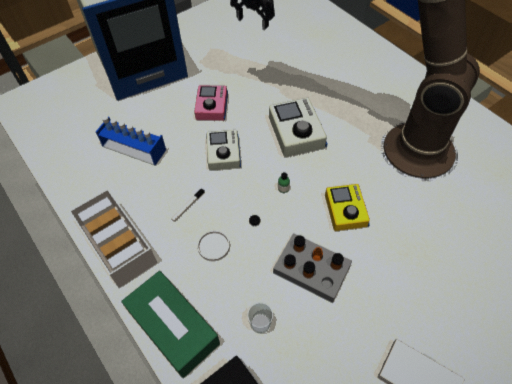

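View pics/side.png

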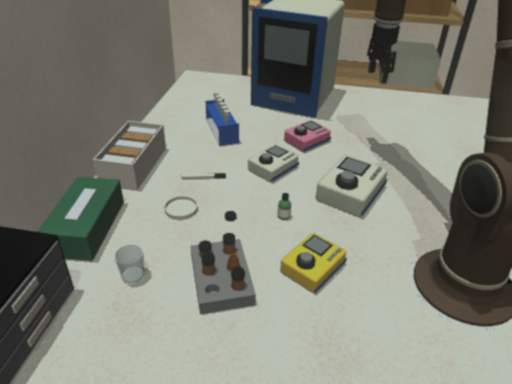

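The pictures show four recorder-like boxes: pink, yellow, a large white one (scene 297,127) and a smaller white one (scene 223,150; side 273,161). The smaller white one is meant. The open amber vial is near scene (317,255) and side (233,260). The cap is at scene (254,220) and side (230,216). Next I enlarge these to refine the positions.

```bash
python3 - <<'E'
from h import *
S=cv2.imread("pics/scene.png");D=cv2.imread("pics/side.png")
def cr(I,c):
    x,y=c;return cv2.resize(I[y-25:y+25,x-32:x+32],(400,300),interpolation=cv2.INTER_CUBIC)
cv2.imwrite("pics/z1.png",np.vstack([np.hstack([cr(S,(223,150)),cr(D,(273,161))]),np.hstack([cr(S,(313,260)),cr(D,(225,260))])]))
f=ctrl.grab_frame("scene");g=ctrl.grab_frame("side")
for I,F,c in [(S,f,(254,220)),(D,g,(230,216))]:
    x,y=c;m=cv2.cvtColor(I,cv2.COLOR_BGR2GRAY)[y-12:y+12,x-14:x+14]<90
    v,u=np.nonzero(m);p=(u.mean()+x-14,v.mean()+y-12);print(p,ray(F,p,7))
E
```

```text
(np.float64(254.0618556701031), np.float64(220.09278350515464)) [ 580.66622317 -117.79168682    7.        ]
(np.float64(230.0909090909091), np.float64(215.76136363636363)) [ 578.46550698 -117.37142922    7.        ]
```

View pics/z1.png

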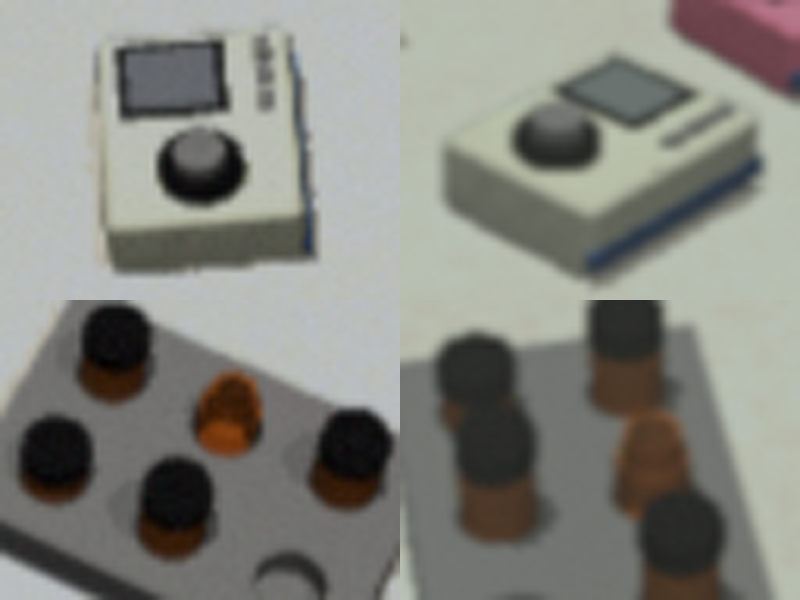

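```bash
python3 - <<'E'
from h import *
f=ctrl.grab_frame("scene");g=ctrl.grab_frame("side")
for a,b in [((223,149),(265.3,155.5)),((318.9,249),(233.8,255))]: print(ray(f,a,67),ray(g,b,67))
s=ctrl.sense()
from scipy.spatial.transform import Rotation as R
print(np.round(R.from_quat(s["eef_rot"]).as_matrix(),3))
E
```

```text
[ 522.83949761 -347.59521282   67.        ] [ 523.38497712 -342.3702814    67.        ]
[519.48276164  86.26923006  67.        ] [521.71121629  82.55174374  67.        ]
[[ 0.935  0.356 -0.   ]
 [ 0.356 -0.935 -0.   ]
 [-0.     0.    -1.   ]]
```

{"api": "servo_tool", "payload": {
  "plan": [
    [[0.98, -0.31, 0.2], [0, 0, 0], 1],
    [[0.98, -0.31, 0.2], [0, 0, 0], 1],
    [[0.98, -0.31, 0.2], [0, 0, 0], 1],
    [[0.98, -0.31, 0.2], [0, 0, 0], 1],
    [[0.98, -0.31, 0.2], [0, 0, 0], 1]
  ]
}}

```text
clock: 1.8
tool_pos: [323.8, -503.6, 206.2]
eef_rot: [0.984, 0.181, 0.0, 0.0]
force: [0.1, -0.4, -0.2]
grip_width: 0.143
grasp_force: 0.0
```

{"api": "servo_tool", "payload": {
  "plan": [
    [[0.98, -0.31, 0.2], [0, 0, 0], 1],
    [[0.98, -0.31, 0.2], [0, 0, 0], 1],
    [[0.98, -0.31, 0.2], [0, 0, 0], 1],
    [[0.98, -0.31, 0.2], [0, 0, 0], 1],
    [[0.98, -0.31, 0.2], [0, 0, 0], 1]
  ]
}}

```text
clock: 2.3
tool_pos: [424.6, -423.9, 181.2]
eef_rot: [0.984, 0.181, 0.0, 0.0]
force: [0.4, -0.3, 0.0]
grip_width: -0.005
grasp_force: 0.0
```

{"api": "servo_tool", "payload": {
  "plan": [
    [[0.98, -0.31, 0.2], [0, 0, 0], 1],
    [[0.98, -0.31, 0.2], [0, 0, 0], 1],
    [[0.98, -0.31, 0.2], [0, 0, 0], 1],
    [[0.98, -0.31, 0.2], [0, 0, 0], 1],
    [[0.9, -0.31, 0.2], [0, 0, 0], 1]
  ]
}}

```text
clock: 2.8
tool_pos: [523.6, -344.6, 156.1]
eef_rot: [0.983, 0.181, 0.0, 0.0]
force: [0.3, -0.2, -0.3]
grip_width: -0.001
grasp_force: 0.0
```

{"api": "servo_tool", "payload": {
  "plan": [
    [[0, 0, 0], [0, 0, 0], 1],
    [[0, 0, 0], [0, 0, 0], 1]
  ]
}}

```text
clock: 3.0
tool_pos: [522.7, -345.1, 156.0]
eef_rot: [0.983, 0.181, -0.0, -0.0]
force: [-0.3, -0.1, 0.3]
grip_width: 0.004
grasp_force: 0.0
```

```bash
python3 - <<'E'
from h import *
f=ctrl.grab_frame("wrist");save(f,"w1")
s=ctrl.sense();print(s["clock"],s["tool_pos"],s["force"],s["grip_width"])
for n,z in [("record_button_top",67),("recorder",45)]:
  print([(r["score"],r["pixel"],ray(f,r["pixel"],z)) for r in ctrl.look_for(n,"wrist")])
K=np.array(f["camera_matrix"]);T=np.linalg.inv(f["T"])
for p in [[523,-345,67,1],list(s["tool_pos"])+[1]]:
  q=K@(T@p)[:3];print(q[:2]/q[2])
E
```

```text
3.05 [ 522.07291816 -346.02287014  156.26350265] [ 0.1935664  -0.03176714 -0.22727132] 0.00501002419258527
[(0.94, [260.6, 187.7], array([ 525.63972929, -347.20593712,   67.        ]))]
[(0.94, [404.3, 285.1], array([ 468.68049701, -544.24361331,   45.        ])), (0.88, [280.3, 198.2], array([ 515.75292598, -372.73729701,   45.        ])), (0.85, [128.9, 287.2], array([ 354.62323316, -252.58759173,   45.        ]))]
[257.32752646 189.44223609]
[258.27812928 238.17027689]
```

View pics/w1.png

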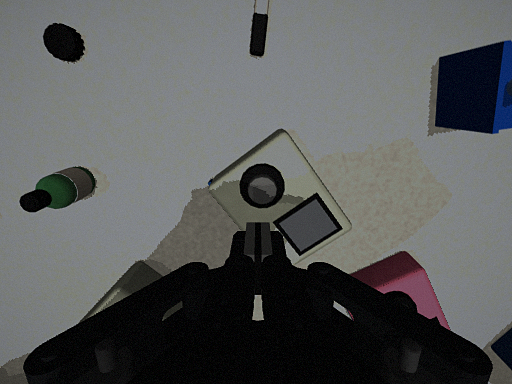

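The wrist view has the button under the tool at (262,189), within 3 mm of the estimate. Pressing now.

{"api": "servo_tool", "payload": {
  "plan": [
    [[0.05, 0.1, 1], [0, 0, 0], 1],
    [[0, 0, 1], [0, 0, 0], 1],
    [[0, 0, 0.9], [0, 0, 0], 1],
    [[0, 0, 0.3], [0, 0, 0], 1],
    [[0, 0, 0.3], [0, 0, 0], 1]
  ]
}}

```text
clock: 3.65
tool_pos: [524.2, -348.1, 68.7]
eef_rot: [0.984, 0.18, -0.0, 0.0]
force: [0.8, -0.5, 0.3]
grip_width: 0.001
grasp_force: 0.0
```

{"api": "servo_tool", "payload": {
  "plan": [
    [[0, 0, 0.15], [0, 0, 0], 1],
    [[0, 0, 0.15], [0, 0, 0], 1],
    [[0, 0, 0], [0, 0, 0], 1]
  ]
}}

```text
clock: 3.95
tool_pos: [524.6, -348.0, 62.0]
eef_rot: [0.984, 0.181, 0.0, 0.001]
force: [-2.4, -0.5, 4.5]
grip_width: 0.002
grasp_force: 2.2
```

{"api": "servo_tool", "payload": {
  "plan": [
    [[0, 0, 0.08], [0, 0, 0], 1],
    [[0, 0, 0], [0, 0, 0], 1],
    [[0, 0, 0], [0, 0, 0], 1]
  ]
}}

```text
clock: 4.25
tool_pos: [524.8, -348.0, 61.1]
eef_rot: [0.984, 0.181, 0.0, 0.001]
force: [-5.0, 0.3, 11.4]
grip_width: -0.002
grasp_force: 5.8
```

The force of 11 N shows the button bottomed. I'll release it and move over the vial.

{"api": "servo_tool", "payload": {
  "plan": [
    [[0, 0, -0.5], [0, 0, 0], 1],
    [[0, 0, -1], [0, 0, 0], 1],
    [[0, 0, -1], [0, 0, 0], 1],
    [[0, 0, -1], [0, 0, 0], 1],
    [[0.35, -0.95, 0], [0, 0, 0], 1]
  ]
}}

```text
clock: 4.75
tool_pos: [526.0, -326.3, 151.3]
eef_rot: [0.984, 0.179, 0.003, 0.003]
force: [0.0, 0.0, -0.8]
grip_width: 0.001
grasp_force: 0.0
```

{"api": "servo_tool", "payload": {
  "plan": [
    [[0.35, -0.95, 0], [0, 0, 0], 1],
    [[0.35, -0.95, 0], [0, 0, 0], 1],
    [[0.35, -0.95, 0], [0, 0, 0], 1],
    [[0.35, -0.95, 0], [0, 0, 0], 1],
    [[0.35, -0.95, 0], [0, 0, 0], 1]
  ]
}}

```text
clock: 5.25
tool_pos: [523.4, -194.0, 147.6]
eef_rot: [0.983, 0.181, 0.001, 0.0]
force: [-0.2, 1.2, -0.2]
grip_width: -0.001
grasp_force: 0.0
```

{"api": "servo_tool", "payload": {
  "plan": [
    [[0.35, -0.95, 0], [0, 0, 0], 1],
    [[0.35, -0.95, 0], [0, 0, 0], 1],
    [[0.35, -0.95, 0], [0, 0, 0], 1],
    [[0.35, -0.95, 0], [0, 0, 0], 1],
    [[0.35, -0.95, 0], [0, 0, 0], 1]
  ]
}}

```text
clock: 5.75
tool_pos: [522.0, -67.4, 147.6]
eef_rot: [0.983, 0.181, 0.001, 0.0]
force: [0.1, 0.2, -0.2]
grip_width: -0.001
grasp_force: 0.0
```

{"api": "servo_tool", "payload": {
  "plan": [
    [[0.35, -0.95, 0], [0, 0, 0], 1],
    [[0.35, -0.95, 0], [0, 0, 0], 1],
    [[0.35, -0.95, 0], [0, 0, 0], 1],
    [[0, 0, 0], [0, 0, 0], 1],
    [[0, 0, 0], [0, 0, 0], 1]
  ]
}}

```text
clock: 6.25
tool_pos: [521.1, 7.7, 147.3]
eef_rot: [0.983, 0.182, 0.0, 0.0]
force: [-0.1, 0.3, 0.7]
grip_width: -0.003
grasp_force: 0.0
```

```bash
python3 - <<'E'
from h import *
f=ctrl.grab_frame("wrist");save(f,"w2")
s=ctrl.sense();print(s["clock"],s["tool_pos"],s["force"],s["q"])
for n,z in [("open_vial_mouth",67),("open_vial",55)]:
  print([(r["score"],r["pixel"],ray(f,r["pixel"],z)) for r in ctrl.look_for(n,"wrist")])
K=np.array(f["camera_matrix"]);T=np.linalg.inv(f["T"])
q=K@(T@[520.5,84.5,67,1])[:3];print(q[:2]/q[2])
E
```

```text
6.3 [521.0286222    6.68893242 147.21449123] [ 0.08955282 -0.70705079 -0.32279086] [ 0.08795956  0.34231642 -0.23893944  1.92849149  0.10361735  0.88181539
 -1.41042369]
[(0.85, [177.8, 154.2], array([529.54380002,  83.02994436,  67.        ]))]
[(0.95, [179.5, 154.1], array([526.77673717,  84.23883989,  55.        ]))]
[173.26830118 163.34968459]
```

View pics/w2.png

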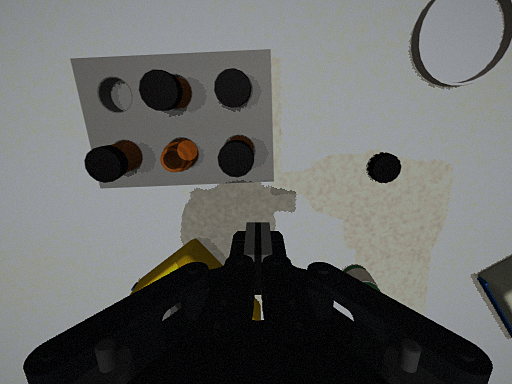

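The open vial's mouth is the ring at (173,158), next to the bright inner bottom at (187,150). That matches the estimate within about 4 mm. Moving above it, then down to about 3 cm.

{"api": "servo_tool", "payload": {
  "plan": [
    [[0.4, -0.96, 0], [0, 0, 0], 1],
    [[0.4, -0.96, 0], [0, 0, 0], 1],
    [[0.4, -0.96, 0], [0, 0, 0], 1],
    [[0, 0, 0], [0, 0, 0], 1],
    [[0, 0, 0.4], [0, 0, 0], 1]
  ]
}}

```text
clock: 6.9
tool_pos: [524.2, 84.6, 137.5]
eef_rot: [0.984, 0.181, 0.001, 0.0]
force: [-0.2, -0.2, -0.2]
grip_width: -0.003
grasp_force: 0.0
```

```bash
python3 - <<'E'
from h import *
f=ctrl.grab_frame("wrist");save(f,"w3")
s=ctrl.sense();print(s["clock"],s["tool_pos"])
for n,z in [("open_vial_mouth",67),("open_vial",60)]:
  print([(r["score"],r["pixel"],ray(f,r["pixel"],z)) for r in ctrl.look_for(n,"wrist")])
E
```

```text
6.95 [522.88284586  83.45877567 135.07594002]
[(0.58, [252.7, 189.4], array([529.08218241,  90.4739382 ,  67.        ]))]
[(0.6, [250.7, 131.9], array([572.63933393, 108.58695188,  60.        ])), (0.57, [254.9, 189.2], array([527.74828664,  88.04943293,  60.        ])), (0.49, [188.9, 196.6], array([500.76859787, 139.94778873,  60.        ]))]
```

View pics/w3.png

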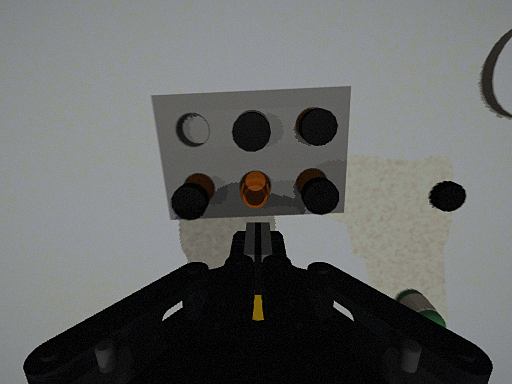

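The mouth shows at about (255,195), nearly under the tool. Descending and holding.

{"api": "servo_tool", "payload": {
  "plan": [
    [[0.04, -0.08, 0.5], [0, 0, 0], 1],
    [[0, 0, 0.5], [0, 0, 0], 1],
    [[0, 0, 0.4], [0, 0, 0], 1],
    [[0, 0, 0], [0, 0, 0], 1],
    [[0, 0, 0], [0, 0, 0], 1]
  ]
}}

```text
clock: 7.55
tool_pos: [523.2, 87.1, 101.3]
eef_rot: [0.984, 0.181, -0.001, -0.0]
force: [0.9, -0.8, 0.4]
grip_width: -0.0
grasp_force: 0.0
```

{"api": "servo_tool", "payload": {
  "plan": [
    [[0, 0, 0], [0, 0, 0], 1],
    [[0, 0, 0], [0, 0, 0], 1],
    [[0, 0, 0], [0, 0, 0], 1],
    [[0, 0, 0], [0, 0, 0], 1],
    [[0, 0, 0], [0, 0, 0], 1]
  ]
}}

```text
clock: 8.05
tool_pos: [523.5, 87.2, 102.0]
eef_rot: [0.984, 0.181, 0.0, 0.0]
force: [0.1, 0.1, 1.8]
grip_width: -0.001
grasp_force: 0.0
```

{"api": "servo_tool", "payload": {
  "plan": [
    [[0, 0, 0], [0, 0, 0], 1],
    [[0, 0, 0], [0, 0, 0], 1],
    [[0, 0, 0], [0, 0, 0], 1],
    [[0, 0, 0], [0, 0, 0], 1],
    [[0, 0, 0], [0, 0, 0], 1]
  ]
}}

```text
clock: 8.55
tool_pos: [523.5, 87.2, 101.8]
eef_rot: [0.983, 0.181, 0.0, 0.0]
force: [-0.3, -1.0, 0.6]
grip_width: 0.001
grasp_force: 0.0
```

{"api": "servo_tool", "payload": {
  "plan": [
    [[0, 0, 0], [0, 0, 0], 1],
    [[0, 0, 0], [0, 0, 0], 1],
    [[0, 0, 0], [0, 0, 0], 1],
    [[0, 0, 0], [0, 0, 0], 1],
    [[0, 0, 0], [0, 0, 0], 1]
  ]
}}

```text
clock: 9.05
tool_pos: [523.5, 87.2, 101.8]
eef_rot: [0.984, 0.181, 0.0, 0.0]
force: [-0.8, -0.1, -0.5]
grip_width: 0.001
grasp_force: 0.0
```

{"api": "servo_tool", "payload": {
  "plan": [
    [[0, 0, 0], [0, 0, 0], 1],
    [[0, 0, 0], [0, 0, 0], 1],
    [[0, 0, 0], [0, 0, 0], 1],
    [[0, 0, 0], [0, 0, 0], 1],
    [[0, 0, 0], [0, 0, 0], 1]
  ]
}}

```text
clock: 9.55
tool_pos: [523.5, 87.2, 101.8]
eef_rot: [0.983, 0.181, 0.0, 0.0]
force: [-0.5, 0.3, 0.2]
grip_width: 0.0
grasp_force: 0.0
```

{"api": "servo_tool", "payload": {
  "plan": [
    [[0, 0, -1], [0, 0, 0], 1],
    [[0, 0, -1], [0, 0, 0], 1],
    [[-0.09, 0.94, 0], [0, 0, 0], 1],
    [[-0.09, 0.94, 0], [0, 0, 0], 1],
    [[-0.09, 0.94, 0], [0, 0, 0], 1]
  ]
}}

```text
clock: 10.05
tool_pos: [542.5, 18.3, 152.1]
eef_rot: [0.983, 0.181, 0.0, 0.0]
force: [0.8, 0.2, 0.2]
grip_width: -0.002
grasp_force: 0.0
```

{"api": "servo_tool", "payload": {
  "plan": [
    [[-0.09, 0.94, 0], [0, 0, 0], 1],
    [[-0.09, 0.94, 0], [0, 0, 0], 1],
    [[-0.09, 0.94, 0], [0, 0, 0], 1],
    [[-0.09, 0.94, 0], [0, 0, 0], 1],
    [[-0.09, 0.94, 0], [0, 0, 0], 1]
  ]
}}

```text
clock: 10.55
tool_pos: [573.7, -95.8, 151.8]
eef_rot: [0.983, 0.181, -0.0, 0.0]
force: [0.2, -0.0, -0.1]
grip_width: -0.001
grasp_force: 0.0
```

{"api": "servo_tool", "payload": {
  "plan": [
    [[-0.09, 0.94, 0], [0, 0, 0], 1],
    [[0, 0, 0], [0, 0, 0], 1],
    [[0, 0, 0.6], [0, 0, 0], 1],
    [[0, 0, 0.6], [0, 0, 0], 1],
    [[0, 0, 0], [0, 0, 0], 1]
  ]
}}

```text
clock: 11.05
tool_pos: [578.1, -116.8, 119.4]
eef_rot: [0.983, 0.181, -0.002, -0.001]
force: [-0.2, 0.6, -0.1]
grip_width: -0.003
grasp_force: 0.0
```

```bash
python3 - <<'E'
from h import *
f=ctrl.grab_frame("wrist");save(f,"w4")
s=ctrl.sense();print(s["clock"],s["tool_pos"])
print([(r["score"],r["pixel"],ray(f,r["pixel"],10)) for r in ctrl.look_for("loose_cap","wrist")])
E
```

```text
11.1 [ 578.77235272 -116.89930243  120.50884253]
[(0.97, [257.3, 182.6], array([ 578.3652657, -116.4606386,   10.       ]))]
```

View pics/w4.png

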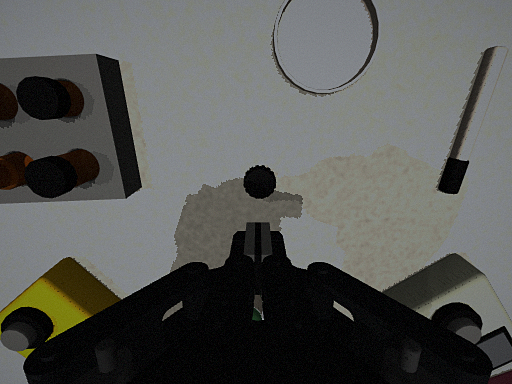

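The cap at (259,182) is straight below the tool. Descending to about 4 cm above it and holding.

{"api": "servo_tool", "payload": {
  "plan": [
    [[0, 0, 0.8], [0, 0, 0], 1],
    [[0, 0, 0.8], [0, 0, 0], 1],
    [[0, 0, 0.8], [0, 0, 0], 1],
    [[0, 0, 0.4], [0, 0, 0], 1],
    [[0, 0, 0], [0, 0, 0], 1]
  ]
}}

```text
clock: 11.65
tool_pos: [579.2, -117.3, 50.9]
eef_rot: [0.983, 0.181, -0.001, -0.0]
force: [-0.3, -1.3, -0.1]
grip_width: 0.001
grasp_force: 0.0
```

{"api": "servo_tool", "payload": {
  "plan": [
    [[0, 0, 0], [0, 0, 0], 1],
    [[0, 0, 0], [0, 0, 0], 1],
    [[0, 0, 0], [0, 0, 0], 1],
    [[0, 0, 0], [0, 0, 0], 1],
    [[0, 0, 0], [0, 0, 0], 1]
  ]
}}

```text
clock: 12.15
tool_pos: [580.0, -117.7, 52.2]
eef_rot: [0.984, 0.181, 0.0, 0.0]
force: [-0.8, 0.3, 0.8]
grip_width: 0.002
grasp_force: 0.0
```

{"api": "servo_tool", "payload": {
  "plan": [
    [[0, 0, 0], [0, 0, 0], 1],
    [[0, 0, 0], [0, 0, 0], 1],
    [[0, 0, 0], [0, 0, 0], 1],
    [[0, 0, 0], [0, 0, 0], 1],
    [[0, 0, 0], [0, 0, 0], 1]
  ]
}}

```text
clock: 12.65
tool_pos: [579.8, -117.6, 51.8]
eef_rot: [0.984, 0.181, -0.0, 0.0]
force: [-0.0, 1.0, -0.2]
grip_width: 0.002
grasp_force: 0.0
```

{"api": "servo_tool", "payload": {
  "plan": [
    [[0, 0, 0], [0, 0, 0], 1],
    [[0, 0, 0], [0, 0, 0], 1],
    [[0, 0, 0], [0, 0, 0], 1],
    [[0, 0, 0], [0, 0, 0], 1],
    [[0, 0, 0], [0, 0, 0], 1]
  ]
}}

```text
clock: 13.15
tool_pos: [579.8, -117.6, 51.8]
eef_rot: [0.983, 0.181, -0.0, 0.0]
force: [-0.3, 0.3, -0.3]
grip_width: 0.001
grasp_force: 0.0
```

{"api": "servo_tool", "payload": {
  "plan": [
    [[0, 0, 0], [0, 0, 0], 1],
    [[0, 0, 0], [0, 0, 0], 1],
    [[0, 0, 0], [0, 0, 0], 1],
    [[0, 0, 0], [0, 0, 0], 1],
    [[0, 0, 0], [0, 0, 0], 1]
  ]
}}

```text
clock: 13.65
tool_pos: [579.8, -117.7, 51.8]
eef_rot: [0.984, 0.181, 0.0, 0.0]
force: [0.7, -0.4, -0.2]
grip_width: 0.004
grasp_force: 0.0
```

{"api": "servo_tool", "payload": {
  "plan": [
    [[0, 0, -1], [0, 0, 0], 1],
    [[0, 0, -1], [0, 0, 0], 1],
    [[0, 0, -1], [0, 0, 0], 1],
    [[0, 0, 0], [0, 0, 0], 1],
    [[0, 0, 0], [0, 0, 0], 1]
  ]
}}

```text
clock: 14.15
tool_pos: [580.0, -117.7, 127.2]
eef_rot: [0.984, 0.181, 0.001, 0.0]
force: [0.1, -0.1, -0.1]
grip_width: 0.0
grasp_force: 0.0
```

```bash
python3 -c "
from rig import ctrl
print(ctrl.sense()['tool_pos'],ctrl.sign_off())"
```

```text
the job is handed in; nothing more can be done
[ 580.00713174 -117.71306393  127.20634247] None
```

I pressed the smaller white recorder's button fully down and released it, held about 2 s each above the open vial's mouth (tips about 35 mm up) and the loose cap (about 38 mm), felt no contact apart from the button, and handed the job in at about 14 s; no verdict came back.

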